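Nest the loose sample cups into the row in the cradle

ROBOT

A 7-joint arm with a two-finger parallel gripper is mounted at the origin on the work surface. World frame = base frame: x ahead of the robot, y to its left, z up, the work surface at z = 0. Lengths are in m, angles in rad, forces in N, time in s.
With the tool pointing down it reaches from about 0.4 to 0.85 m from the base axis. Payload 6.9 kg.
Tool frame: the origin (TCP) lies on the centre line of the jaws, within the pads' length; the fingertips stand 22 mm ahead of it and the grasp point (between the pads) lies 3 mm ahead of it (env.tips_ahead is the distance from the TCP to the fingertips, in m); y points along the fingers, x is the direction in which the jaws open and shut, and the axes are right-handed (so a half turn about y gives the same grasp; the last joint's range is limited). The gripper opens to 85 mm and grips with 20 to 120 N. Pads are 22 mm wide; open, the fingers measure 114 mm over their backs; the gripper's body (76 mm by 85 mm) begins 54 mm behind the grasp point. The pads swing forward as they close: fully open they stand 13 mm farther back than shut.
Start: joints at [1.425, 0.507, -0.238, 1.5, 0.126, 1.149, -0.155], TCP at [0.156, -0.605, 0.219] pointing down, gripper open.
Joint ranges: [-3.08, 3.08], [-0.24, 2.05], [-1.43, 1.35], [0, 2.5], [-1.52, 4.66], [0.17, 1.96], [-2.89, 2.89]. Speed limits (rad/s): [2.39, 2.39, 3.14, 3.14, 3.14, 3.14, 3.14].

INTERFACE

Orientations are given as a unit quaternion [x, y, z, w].
In Python, from workcell import env gives the robot as it stands. Calls block until the motion is done:
- env.move_to(position, orientation): joint-space move of the TCP to a pose.
- env.line_to(position, frame=None, v=0.15): straight line of the TCP; frame=None keeps the orientation; v is the mean speed in m/s.
- env.move_joints(angles): joint-space move.
- env.gripper_to(opening, effort=None): finger opening in m; effort is the grip in N (None keeps the last); returns when the fingers have stopped.
- env.wait(seconds).
- env.inverse_kinematics(position, orientation): joint angles nearest the present ones, or None.
- env.get_obs(): the state.
- env.read_camera(name): name is "side" or "top" or "wrist"; returns a dict with "img" (384x512x3 uint8, blue, green, red), "K" (3x3 intrinsics, pixels), "world_from_camera" (4x4, takes a point from camera to world coordinates). Camera axes: x right, y down, z forward; pixel columns grow to the right and rows downward; lengths in m; the calibration is good to about 2 mm. A picture is of the moment at which its call begins. There is no depth.
A pose or a line that the arm cannot do raises env.Unreachable and nothing moves.
- env.close_job(): hands the job in, once; it reports no verdict.
Trained networks look in the newest picture that a camera, given by its name, has taken for a name from the list of things; names that differ only in an ending like _2 or _b are one class to them, and where a whole thing is asked for, a point or a joint stands for the part that bears it (a point fixed in the world has none). Each returns a list of dicts, best first, with "confidence" (0 to 1); they miss things now and then, are a little off and sometimes report something else, mostly with a low value. They report only what shows in the picture. A call takes as long as a camera call. They do not tell look-alikes from the thing itself.
- env.boxes_of(thing, camera): "extent" ([left, top, width, height] in pixels, round what is visible of it).
The state is a dict: "time_s": time; "joint_pos": joint angles; "joint_vel": joint speeds; "joint_torque": joint torques, N m; "ee_pos": TCP position; "ee_rot": TCP orientation; "contact_force": force on the tool from outside, world axes, zero at the start; "wrist_torque": the same for the moment, N m; "gripper_width": finger opening in m.
Only numpy, scipy, OpenCV 4.12 (cv2) and the standard library are available. Lean on these libraries where they do the work, as an engineer would, in place of code of your own. Each camera call takes 0.05 s, during which the arm holds its last target.

TASK

Put the row of sample cups back together: lay the two cups that are lying loose on the bench into the cradle, mouths towards its end stop like the two already there, and push the row up until all four cups are fully nested over one another and the front cup's rim is home against the stop. Leave the beaker, the tube rack, the bottle and the slide box standing where they are.

Things in the scene. Friction and masses are not known exactly. Their poses are not given: they have to be found in the camera images.
- cradle: Fixed open cradle that keeps cups lying on their sides: white board 290 x 100 x 12 mm, two parallel steel rods above it, an upright white end stop at its +x end (72 mm wide, top 78 mm above the bench), open at the other end. Origin: centre of the board's underside; x runs along the rods towards the stop, z up.
- cradle_rods (a point): Point midway between the two rods at the cradle's middle, at the height of their axes (30 mm above the bench). Rods: 8 mm thick, centres 36 mm apart, from 140 mm behind this point to the stop 135 mm ahead; low saddles below them. A cup lying on them has its axis about 49 mm above the bench at the foot, 56 mm half way, 63 mm at the mouth, and slides easily along.
- cradle_stop (a point): Middle of the end stop's inner face, 135 mm from the cradle's origin along its x, 60 mm above the bench. With the row home the front cup's rim leans on this face and the four feet lie about 88, 115, 142 and 169 mm from it.
- cup_a: One of four identical tapered off-white plastic cups, 85 mm tall, outside 68 mm at the mouth, 45 mm at the foot, 55 mm half way; wall 2 mm, about 35 g. Origin: on its axis, half way up; its x axis runs along the cup's axis from foot to mouth. Starts in the cradle, mouth towards the stop, a little short of it.
- cup_b: One of four identical tapered off-white plastic cups, 85 mm tall, outside 68 mm at the mouth, 45 mm at the foot, 55 mm half way; wall 2 mm, about 35 g. Origin: on its axis, half way up; its x axis runs along the cup's axis from foot to mouth. Starts in the cradle behind cup_a, mouth towards the stop, apart from cup_a.
- cup_c: One of four identical tapered off-white plastic cups, 85 mm tall, outside 68 mm at the mouth, 45 mm at the foot, 55 mm half way; wall 2 mm, about 35 g. Origin: on its axis, half way up; its x axis runs along the cup's axis from foot to mouth. Starts lying on the bench, pointing anywhere, its middle 27 mm up, its axis sloping 8.5 degrees (foot lower).
- cup_d: One of four identical tapered off-white plastic cups, 85 mm tall, outside 68 mm at the mouth, 45 mm at the foot, 55 mm half way; wall 2 mm, about 35 g. Origin: on its axis, half way up; its x axis runs along the cup's axis from foot to mouth. Starts lying on the bench, pointing anywhere, its middle 27 mm up, its axis sloping 8.5 degrees (foot lower).
- cup_a_mouth (a point): Centre of the mouth (rim plane) of cup_a, on its axis, 42.5 mm from its origin. Four stacking ribs inside let the foot of another cup in until the two are 27 mm apart (foot to foot), with about 2 mm of play round the wall.
- cup_a_foot (a point): Centre of the underside of the foot of cup_a, on its axis, 42.5 mm from its origin; a flat 33 mm across, bevelled out to 45 mm over 10 mm. Pushed here along the rods, mouth leading, the cup rides over the foot of the cup in front and nests on it.
- cup_b_mouth (a point): Centre of the mouth (rim plane) of cup_b, on its axis, 42.5 mm from its origin. Four stacking ribs inside let the foot of another cup in until the two are 27 mm apart (foot to foot), with about 2 mm of play round the wall.
- cup_b_foot (a point): Centre of the underside of the foot of cup_b, on its axis, 42.5 mm from its origin; a flat 33 mm across, bevelled out to 45 mm over 10 mm. Pushed here along the rods, mouth leading, the cup rides over the foot of the cup in front and nests on it.
- cup_c_mouth (a point): Centre of the mouth (rim plane) of cup_c, on its axis, 42.5 mm from its origin. Four stacking ribs inside let the foot of another cup in until the two are 27 mm apart (foot to foot), with about 2 mm of play round the wall.
- cup_c_foot (a point): Centre of the underside of the foot of cup_c, on its axis, 42.5 mm from its origin; a flat 33 mm across, bevelled out to 45 mm over 10 mm. Pushed here along the rods, mouth leading, the cup rides over the foot of the cup in front and nests on it.
- cup_d_mouth (a point): Centre of the mouth (rim plane) of cup_d, on its axis, 42.5 mm from its origin. Four stacking ribs inside let the foot of another cup in until the two are 27 mm apart (foot to foot), with about 2 mm of play round the wall.
- cup_d_foot (a point): Centre of the underside of the foot of cup_d, on its axis, 42.5 mm from its origin; a flat 33 mm across, bevelled out to 45 mm over 10 mm. Pushed here along the rods, mouth leading, the cup rides over the foot of the cup in front and nests on it.
- beaker: Bystander: straight-sided steel beaker standing upright on the bench, 69 mm in diameter, 80 mm tall, 180 g. Origin: centre of its underside.
- tube_rack: Bystander: white rack of capped tubes, 150 mm along its x, 64 mm along its y, 114 mm tall over the caps, 900 g. Origin: centre of its underside.
- reagent: Bystander: amber reagent bottle with a black cap, 62 mm in diameter, 115 mm tall, 450 g. Origin: centre of its underside.
- slide_box: Bystander: low closed grey slide box, 66 mm along its x, 112 mm along its y, 34 mm tall, 300 g. Origin: centre of its underside.
Mind the look-alikes: they are no part of the job. What is shaped like the cup_c but blue, green or red is not meant.

How it is judged:
By the outcome, as a careful person would: the job done as asked, in the order asked, and still so for the second after the job is handed in, with the robot touching nothing.
It also fails if it takes over 72 s, if anything falls off the work surface, if the arm or the gripper's body presses on something with over 40 N, if the wrist force passes 120 N, or if a joint passes its speed limit or range.

## Working session

There is one attempt and no reset: what is moved stays moved. The work goes in short steps, each a Python script; the robot and the scene stay as the last script left them, time stands still between calls to the robot, and variables do not carry over. Pictures are saved under pics/ and viewed, and the job is handed in when it is done.

```bash
ls; mkdir -p pics; python3 - <<'E'
from workcell import env
import cv2
for c in ["top","side","wrist"]:
    r=env.read_camera(c); cv2.imwrite(f"pics/{c}0.png",r["img"]); print(c,r["K"].tolist(),r["world_from_camera"].round(4).tolist())
    if c!="wrist":
        for t in ["cup_a","cradle","beaker","tube_rack","reagent","slide_box"]:
            print(t,[(round(b["confidence"],2),[int(x) for x in b["extent"]]) for b in env.boxes_of(t,c)])
o=env.get_obs();print(o)
E
```

```text
pics
top [[467.32593806376855, 0.0, 256.56338178920447], [0.0, 467.32593806376855, 197.22685308741504], [0.0, 0.0, 1.0]] [[-0.0623, -0.9724, 0.2248, 0.2331], [-0.998, 0.0618, -0.009, -0.0335], [-0.0052, -0.225, -0.9744, 1.4168], [0.0, 0.0, 0.0, 1.0]]
cup_a [(0.92, [312, 263, 30, 36]), (0.9, [202, 150, 23, 28]), (0.82, [148, 223, 31, 28]), (0.69, [312, 218, 29, 31]), (0.65, [231, 163, 32, 20]), (0.59, [354, 200, 30, 28]), (0.58, [355, 249, 29, 29])]
cradle [(0.57, [188, 148, 97, 50])]
beaker [(0.7, [220, 217, 23, 26]), (0.6, [149, 223, 27, 31])]
tube_rack [(0.74, [229, 159, 32, 22]), (0.6, [131, 138, 31, 56]), (0.21, [184, 147, 101, 51])]
reagent []
slide_box [(0.83, [238, 115, 35, 22])]
side [[408.301701196737, 0.0, 257.68543352194], [0.0, 408.301701196737, 189.27402023467678], [0.0, 0.0, 1.0]] [[0.9654, -0.1904, 0.1781, 0.3378], [-0.2607, -0.6926, 0.6725, -0.7781], [-0.0047, -0.6957, -0.7183, 0.8657], [0.0, 0.0, 0.0, 1.0]]
cup_a [(0.92, [259, 295, 30, 46]), (0.92, [160, 261, 33, 40]), (0.9, [274, 163, 25, 35]), (0.89, [193, 130, 31, 27]), (0.61, [217, 257, 40, 36]), (0.57, [275, 140
[... 558 characters left out ...]

{'time_s': 0.75, 'joint_pos': array([ 1.42450764,  0.50746942, -0.2376084 ,  1.50021347,  0.12569479,
        1.14888298, -0.15481289]), 'joint_vel': array([-0.00032958, -0.00019807,  0.00077289,  0.00040419, -0.00032639,
        0.00096415, -0.00089035]), 'joint_torque': array([ 1.03018196e-03, -6.20257616e+01, -2.18416214e+00, -2.49947190e+01,
        1.38508226e-02,  2.03219723e-03,  5.75086432e-06]), 'ee_pos': array([ 0.15569   , -0.60528594,  0.21948961]), 'ee_rot': array([-0.55881374,  0.43326545, -0.43327496,  0.55882113]), 'contact_force': array([-0.72899231,  1.04131012,  0.7933266 ]), 'wrist_torque': array([0.00281662, 0.0248147 , 0.00141875]), 'gripper_width': 0.0852923399285072}
```

View images.

```bash
python3 - <<'E'
import cv2
t=cv2.imread("pics/top0.png");cv2.imwrite("pics/top0z.png",cv2.resize(t[90:320,110:410],(800,613),interpolation=cv2.INTER_CUBIC)[:600])
t=cv2.imread("pics/side0.png");cv2.imwrite("pics/side0z.png",cv2.resize(t[80:360,130:400],(578,600),interpolation=cv2.INTER_CUBIC))
E
```

```text
(no output)
```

View pics/top0z.png

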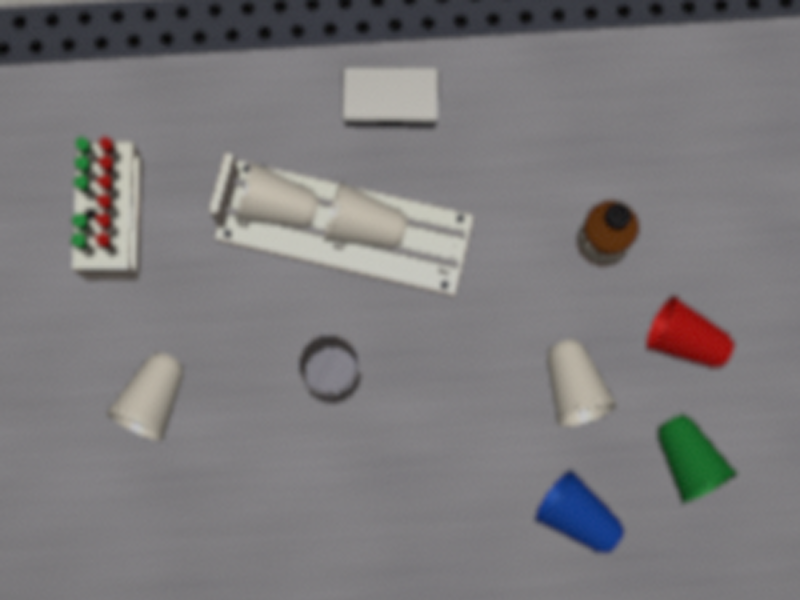

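View pics/side0z.png

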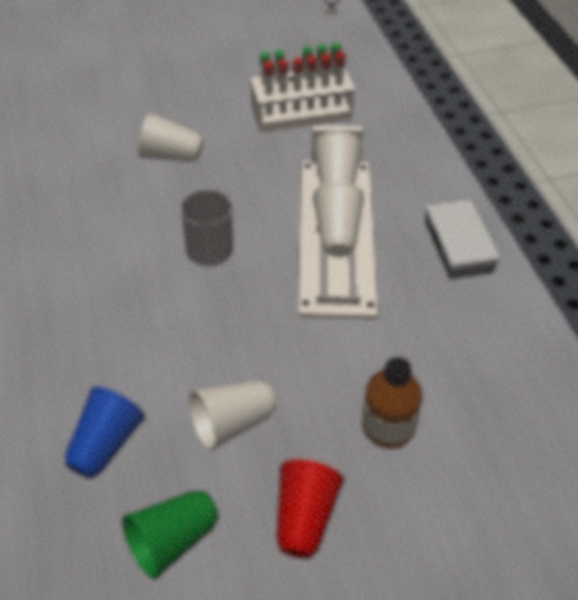

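View pics/wrist0.png

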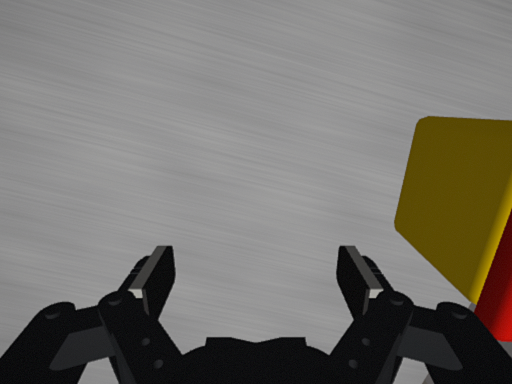

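```bash
cat > vis.py <<'E'
import numpy as np, cv2
from scipy.optimize import minimize
CAM={}
def setcam(n,K,T): CAM[n]=(np.array(K),np.array(T))
setcam("top",[[467.32593806376855,0,256.56338178920447],[0,467.32593806376855,197.22685308741504],[0,0,1]],[[-0.0623,-0.9724,0.2248,0.2331],[-0.998,0.0618,-0.009,-0.0335],[-0.0052,-0.225,-0.9744,1.4168],[0,0,0,1]])
setcam("side",[[408.301701196737,0,257.68543352194],[0,408.301701196737,189.27402023467678],[0,0,1]],[[0.9654,-0.1904,0.1781,0.3378],[-0.2607,-0.6926,0.6725,-0.7781],[-0.0047,-0.6957,-0.7183,0.8657],[0,0,0,1]])
def proj(n,P):
    K,T=CAM[n]; R=T[:3,:3];t=T[:3,3]
    c=(np.atleast_2d(P)-t)@R; q=c@K.T; return q[:,:2]/q[:,2:]
def ray(n,uv,z):
    K,T=CAM[n]; d=T[:3,:3]@np.linalg.solve(K,[uv[0],uv[1],1]); t=T[:3,3]
    return t+d*(z-t[2])/d[2]
def cup_pts(x,y,yaw,z=.027,tilt=np.radians(8.5)):
    a=np.array([np.cos(yaw)*np.cos(tilt),np.sin(yaw)*np.cos(tilt),np.sin(tilt)])
    s=np.array([-np.sin(yaw),np.cos(yaw),0]); u=np.cross(a,s)
    th=np.linspace(0,2*np.pi,40,endpoint=False)[:,None]
    c=np.array([x,y,z]); out=[]
    for l,r in((-.0425,.0165),(-.0325,.0235),(.0425,.034)):
        out.append(c+a*l+r*(np.cos(th)*s+np.sin(th)*u))
    return np.vstack(out)
def render(n,P,shape=(384,512),S=4):
    m=np.zeros((shape[0]*S,shape[1]*S),np.uint8)
    h=cv2.convexHull(((proj(n,P)+.5)*S-.5).astype(np.float32))
    cv2.fillConvexPoly(m,np.round(h).astype(np.int32),255)
    return cv2.resize(m,shape[::-1],interpolation=cv2.INTER_AREA)/255.
def fit_cup(masks,x0,z=.027,tilt=np.radians(8.5)):
    def cost(p):
        return sum(np.abs(render(n,cup_pts(*p,z,tilt))-m).sum() for n,m in masks.items())
    best=None
    for dy in (0,.3,-.3):
        r=minimize(cost,[x0[0],x0[1],x0[2]+dy],method="Nelder-Mead",options=dict(initial_simplex=np.array([x0,x0,x0,x0])+[[0,0,dy],[.01,0,dy],[0,.01,dy],[0,0,dy+.2]],maxiter=150))
        if best is None or r.fun<best.fun: best=r
    return best.x,best.fun
E
cat > m1.py <<'E'
from vis import *
T=cv2.imread("pics/top0.png");S=cv2.imread("pics/side0.png")
z2=lambda u,v:(110+(u+.5)/2.6667-.5,90+(v+.5)/2.6667-.5)
zs=lambda u,v:(130+(u+.5)/2.1407-.5,80+(v+.5)/2.1429-.5)
for n,uv,h in [("nearR",(471,213),.012),("nearL",(456,294),.012),("stopL",(217,240),.012),("cup_right",(580,385),.03),("cup_left",(145,395),.03),("beaker",(330,370),.04),("bottle",(607,240),.06),("red",(690,332),.03)]:
    print(n,ray("top",z2(*uv),h).round(3))
for n,uv,h in [("nearL",(300,313),.012),("nearR",(376,316),.012)]: print("side",n,ray("side",zs(*uv),h).round(3))
for im in (T,S):
    print(im[250,250],)
def mask(im,c,r=30):
    # warm-bright: cup vs bench
    b,g,rr=[im[...,i].astype(int) for i in range(3)]
    m=((rr-b>8)&(rr>110)).astype(np.uint8)
    n,l,st,ce=cv2.connectedComponentsWithStats(m)
    i=np.argmin([np.hypot(*(ce[k]-c))+(1e3 if st[k,4]<60 else 0) for k in range(n)])
    mm=(l==i).astype(np.uint8); 
    cs,_=cv2.findContours(mm,cv2.RETR_EXTERNAL,cv2.CHAIN_APPROX_NONE)
    o=np.zeros_like(mm);cv2.fillConvexPoly(o,cv2.convexHull(np.vstack(cs)),1)
    return o.astype(float),st[i]
for nm,uvt,uvs in [("right",(580,385),(232,410)),("left",(145,395),(170,138))]:
    ct=z2(*uvt);cs=zs(*uvs)
    mt,a=mask(T,ct);ms,b=mask(S,cs)
    p=ray("top",ct,.03)
    print(nm,a,b)
    yaw={"right":-1.8+3.14-3.14-1.2,"left":2.6}[nm]
    for sel in ({"top":mt},{"side":ms},{"top":mt,"side":ms}):
        print(list(sel),*fit_cup(sel,[p[0],p[1],yaw]), [m.sum() for m in sel.values()])
E
python3 m1.py
```

```text
nearR [ 0.64  -0.145  0.012]
nearL [ 0.544 -0.12   0.012]
stopL [0.626 0.154 0.012]
cup_right [ 0.427 -0.25   0.03 ]
cup_left [0.446 0.237 0.03 ]
beaker [0.46  0.028 0.04 ]
bottle [ 0.585 -0.291  0.06 ]
red [ 0.479 -0.38   0.03 ]
side nearL [ 0.545 -0.119  0.012]
side nearR [ 0.635 -0.149  0.012]
[127 125 127]
[136 135 137]
right [316 217  24  33 515] [218 257  41  33 822]
['top'] [ 0.43325318 -0.24580095 -2.92050366] 34.28235294117647 [np.float64(560.0)]
['side'] [ 0.43378655 -0.24069873 -2.91266296] 48.411764705882355 [np.float64(917.0)]
['top', 'side'] [ 0.43356652 -0.24274187 -2.91284329] 146.2627450980392 [np.float64(560.0), np.float64(917.0)]
left [151 222  27  33 514] [195 133  30  20 393]
['top'] [0.44960951 0.23086757 2.66359333] 35.33725490196078 [np.float64(560.0)]
['side'] [0.45228882 0.2455243  2.68795221] 89.46666666666667 [np.float64(421.0)]
['top', 'side'] [0.45072012 0.23262463 2.65597227] 186.3411764705882 [np.float64(560.0), np.float64(421.0)]
```

```bash
cat > m2.py <<'E'
from vis import *
from scipy.optimize import differential_evolution
I={n:cv2.GaussianBlur(cv2.imread(f"pics/{n}0.png"),(3,3),0).astype(np.float32).mean(2) for n in("top","side")}
def board(p):
    x,y,w=p; c,s=np.cos(w),np.sin(w)
    t=np.linspace(-1,1,60)
    E=[np.c_[.145*t,0*t+.05],np.c_[.145*t,0*t-.05],np.c_[0*t[:25]-.145,np.linspace(-.05,.05,25)]]
    N=[(0,1),(0,-1),(-1,0)]
    for e,n in zip(E,N):
        for sg in(-.003,.003):
            q=e+sg*np.array(n)
            yield sg,np.c_[x+c*q[:,0]-s*q[:,1],y+s*q[:,0]+c*q[:,1],np.full(len(q),.012)]
def cost(p,cams):
    tot=0
    for n in cams:
        L=list(board(p))
        for (a,P),(b,Q) in zip(L[::2],L[1::2]):
            f=lambda P:cv2.remap(I[n],proj(n,P).astype(np.float32)[None],None,cv2.INTER_LINEAR)[0]
            tot-=np.clip(f(P)-f(Q),-10,40).sum()
    return tot
for cams in(["top"],["side"],["top","side"]):
    r=differential_evolution(cost,[(.59,.66),(-.03,.04),(1.15,1.4)],args=(cams,),seed=1,maxiter=120,popsize=20)
    print(cams,r.x,r.fun)
p=r.x
np.save("cradle.npy",p)
def cr(s,l,z): 
    c,si=np.cos(p[2]),np.sin(p[2]); return [p[0]+c*s-si*l,p[1]+si*s+c*l,z]
for n in("top","side"):
    im=cv2.imread(f"pics/{n}0.png"); k=4
    o=proj(n,[cr(0,0,0)])[0].astype(int)
    x0,y0=o-[70,65] ; im=cv2.resize(im[y0:y0+130,x0:x0+140],None,fx=k,fy=k,interpolation=cv2.INTER_CUBIC)
    def pl(P,col,cl=True):
        q=((proj(n,P)-[x0,y0]+.5)*k).astype(np.int32); cv2.polylines(im,[q],cl,col,1)
    pl([cr(a,b,.012) for a,b in((-.145,-.05),(.145,-.05),(.145,.05),(-.145,.05))],(0,0,255))
    pl([cr(.135,-.036,.078),cr(.135,.036,.078)],(255,0,0))
    pl([cr(-.14,.018,.034),cr(.135,.018,.034)],(0,160,0));pl([cr(-.14,-.018,.034),cr(.135,-.018,.034)],(0,160,0))
    for s in np.arange(-.1,.13,.02): pl([cr(s,-.003,.049),cr(s,.003,.049)],(255,0,255))
    cv2.imwrite(f"pics/cr_{n}.png",im)
E
python3 m2.py; python3 -c "
import cv2,numpy as np
a=cv2.imread('pics/cr_top.png');b=cv2.imread('pics/cr_side.png')
cv2.imwrite('pics/cr.png',cv2.resize(np.hstack([a[:520,:],b[:520,100:460]]),(800,452)))"
```

```text
['top'] [0.63373379 0.00502903 1.26634722] -4394.978515625
['side'] [0.63389501 0.00664059 1.2679505 ] -4476.376953125
['top', 'side'] [0.63360458 0.00573005 1.26779041] -8844.962890625
```

View pics/cr.png

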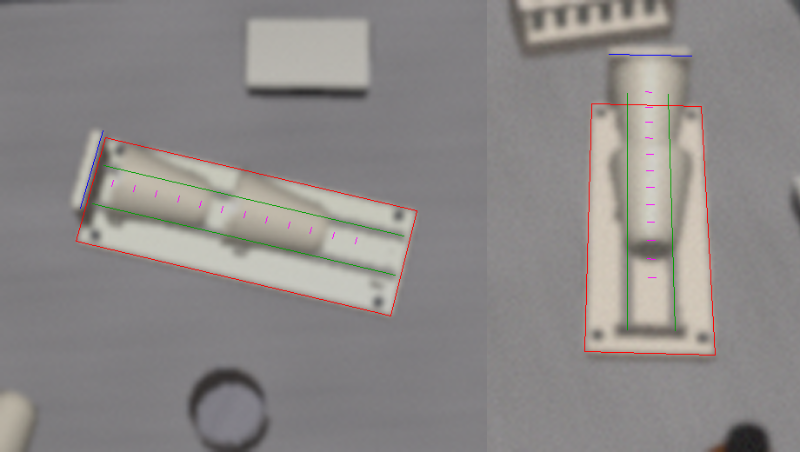

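```bash
cat > rob.py <<'E'
import numpy as np, cv2
from scipy.spatial.transform import Rotation as R
from workcell import env
P=np.load("cradle.npy"); W=P[2]
def cr(s,l,z):
    c,si=np.cos(W),np.sin(W); return np.array([P[0]+c*s-si*l,P[1]+si*s+c*l,z])
def down(axis_yaw,flip=False,tilt=0.):
    """jaws across horizontal direction axis_yaw; approach tilted so tips lean toward axis"""
    f=np.array([np.cos(axis_yaw),np.sin(axis_yaw),0]); y=np.array([0,0,-1])*np.cos(tilt)+f*np.sin(tilt)
    x=np.array([-np.sin(axis_yaw),np.cos(axis_yaw),0])*(-1 if flip else 1)
    return R.from_matrix(np.c_[x,y,np.cross(x,y)]).as_quat()
def st(msg=""):
    o=env.get_obs(); print(msg,"t=%.2f"%o["time_s"],o["ee_pos"].round(4),"F",o["contact_force"].round(1),"w %.4f"%o["gripper_width"],"j7 %.2f"%o["joint_pos"][6]); return o
def pushF(o): return float(o["contact_force"]@[np.cos(W),np.sin(W),0])
def snap(tag,cams=("top","side")):
    for c in cams:
        cv2.imwrite(f"pics/{tag}_{c}.png",env.read_camera(c)["img"])
def ik(p,q): return env.inverse_kinematics(p,q)
E
python3 - <<'E'
from rob import *
j=env.get_obs()["joint_pos"]
C=(0.4335,-0.2435,-2.915);D=(0.450,0.232,2.66)
T=np.radians(9)
for n,p,ax,t in [("push",cr(-.115,0,.15),W,T),("push2",cr(-.045,0,.064),W,T),("C",(*C[:2],.028),C[2],0),("D",(*D[:2],.028),D[2],0),("place",cr(-.042,0,.057),W,0)]:
    for f in(False,True):
        q=ik(p,down(ax,f,t)); print(n,f,None if q is None else q.round(2))
st()
E
```

```text
push False [-0.37  0.81  1.15  1.67 -0.92  1.3  -2.43]
push True [ 0.68  0.62 -0.75  1.66  0.31  0.98 -0.44]
push2 False [-0.47  0.95  1.15  1.75 -1.09  1.23 -2.4 ]
push2 True [ 0.52  0.72 -0.68  1.73  0.4   0.8  -0.6 ]
C False [ 0.65  0.57 -0.27  2.06  0.29  0.54 -1.18]
C True [ 1.    0.69 -0.85  2.06  0.78  0.75  1.46]
D False [-0.76  0.6   0.36  2.04 -0.38  0.56 -2.18]
D True [-0.01  0.69 -0.8   2.03  0.74  0.73 -0.19]
place False [ 0.64  0.96 -1.23  1.7   0.97  1.22  2.  ]
place True [ 0.38  0.72 -0.61  1.7   0.51  0.88 -0.75]
 t=0.75 [ 0.1557 -0.6053  0.2195] F [-0.7  1.   0.8] w 0.0853 j7 -0.15
```

```bash
python3 - <<'E'
from rob import *
T=np.radians(9); q=down(W,True,T)
env.gripper_to(0.0); st("shut")
env.move_to(cr(-.115,0,.13),q); st("above")
env.line_to(cr(-.115,0,.064),v=.15); o=st("low")
env.line_to(cr(-.02,0,.064),v=.15); o=st("push"); print(pushF(o))
for s in (-.006,.0,.004):
    env.line_to(cr(s,0,.064),v=.08); o=st(str(s)); print(pushF(o))
    if pushF(o)<-15: break
snap("p1")
E
python3 -c "
import cv2,numpy as np
a=cv2.imread('pics/p1_top.png')[110:250,150:340];b=cv2.imread('pics/p1_side.png')[90:250,200:360]
cv2.imwrite('pics/p1.png',np.hstack([cv2.resize(a,(475,350)),cv2.resize(b,(325,350))]))"
```

```text
shut t=1.52 [ 0.1557 -0.6053  0.2195] F [-0.   0.8 -1.4] w -0.0002 j7 -0.15
above t=3.90 [ 0.5991 -0.1056  0.1299] F [ 0.1  0.1 -0.4] w -0.0003 j7 -0.44
low t=4.49 [ 0.5997 -0.104   0.0644] F [0.  0.  0.5] w 0.0002 j7 -0.48
push t=5.28 [ 0.6275 -0.0143  0.0641] F [ 0.4 -0.5  0.4] w 0.0001 j7 -0.62
-0.4010816629348857
-0.006 t=5.60 [ 6.318e-01 -2.000e-04  6.400e-02] F [ 0.  -0.2 -0.6] w 0.0002 j7 -0.64
-0.217424375183872
0.0 t=5.85 [0.6337 0.006  0.064 ] F [-1.3 -0.2  1.1] w -0.0003 j7 -0.65
-0.5401253901369415
0.004 t=6.10 [0.6349 0.01   0.064 ] F [ 0.3 -0.7  0.3] w 0.0001 j7 -0.66
-0.6013172958512107
```

View pics/p1.png

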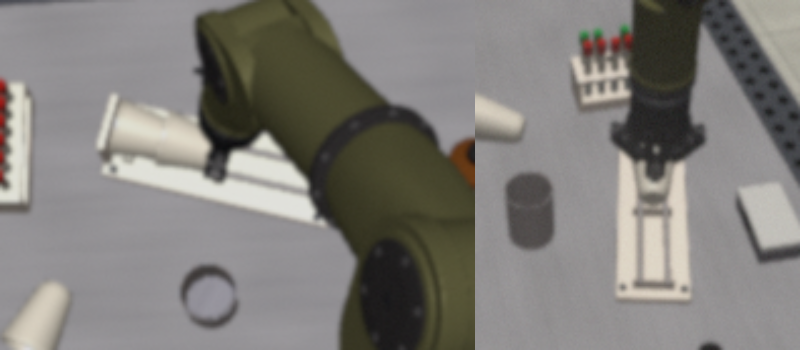

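```bash
python3 -c "
import cv2,numpy as np
b=cv2.imread('pics/p1_side.png')[120:220,240:330]
cv2.imwrite('pics/p1s.png',cv2.resize(b,(540,600),interpolation=cv2.INTER_CUBIC))"
```

```text
(no output)
```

View pics/p1s.png

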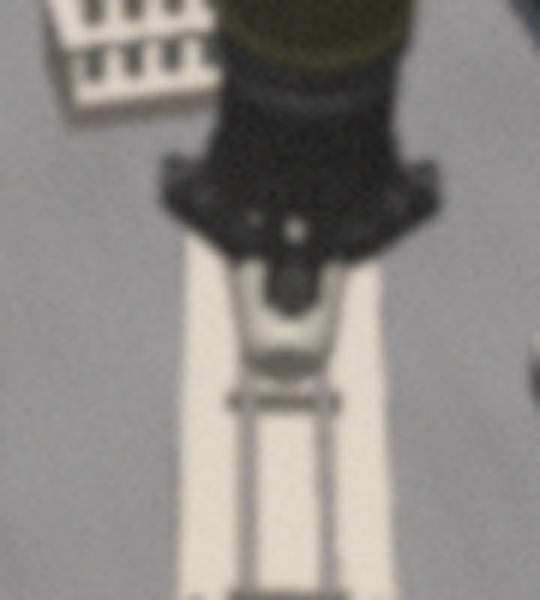

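```bash
python3 - <<'E'
from vis import *
import numpy as np
P=np.load("cradle.npy");c,s=np.cos(P[2]),np.sin(P[2])
f=lambda a,z:[P[0]+c*a,P[1]+s*a,z]
for a,z in[(.004,.064),(.008,.042),(.0,.04),(-.08,.049),(.02,.049),(.02,.030),(.0,.049),(.0,.08)]:
    p=proj("side",f(a,z))[0]; t=proj("top",f(a,z))[0]
    print(a,z,p.round(1),((p-[240,120])*6).round(),((t-[150,110])*2.5).round())
E
```

```text
0.004 0.064 [287.7 173.6] [286. 322.] [216. 149.]
0.008 0.042 [287.3 178.2] [284. 349.] [214. 153.]
0.0 0.04 [287.3 180.7] [284. 364.] [220. 155.]
-0.08 0.049 [287.8 199. ] [287. 474.] [283. 168.]
0.02 0.049 [287.4 173.6] [284. 321.] [204. 149.]
0.02 0.03 [287.1 178.3] [282. 350.] [205. 154.]
0.0 0.049 [287.5 178.4] [285. 350.] [220. 153.]
0.0 0.08 [288.  170.5] [288. 303.] [218. 146.]
```

```bash
python3 - <<'E'
from rob import *
print(env.tips_ahead)
snap("p2",("wrist",))
env.line_to(cr(-.05,0,.070),v=.2); st()
snap("p3",("top","side"))
E
python3 -c "
import cv2,numpy as np
a=cv2.imread('pics/p3_top.png')[120:220,170:310];b=cv2.imread('pics/p3_side.png')[120:220,240:330]
c=cv2.imread('pics/p2_wrist.png')
x=np.hstack([cv2.resize(a,(420,300)),cv2.resize(b,(270,300))])
cv2.imwrite('pics/p3.png',np.vstack([x,np.hstack([cv2.resize(c,(400,300)),np.zeros((300,290,3),np.uint8)])]))"
```

```text
0.022
 t=6.67 [ 0.6185 -0.0431  0.0699] F [0.4 0.5 0.2] w -0.0000 j7 -0.58
```

View pics/p3.png

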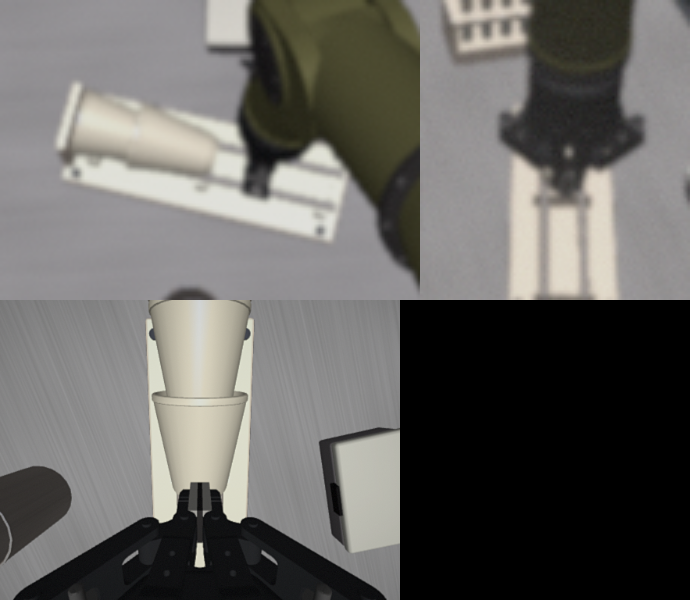

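```bash
python3 - <<'E'
from vis import *
import numpy as np
P=np.load("cradle.npy");c,s=np.cos(P[2]),np.sin(P[2])
f=lambda a,z,l=0:[P[0]+c*a-s*l,P[1]+s*a+c*l,z]
ims=[]
for n,w,h in(("top",80,100),("side",80,100)):
    im=cv2.imread(f"pics/p3_{n}.png"); o=(235,135) if n=="top" else (247,130)
    k=6 if n=="side" else 6
    z=cv2.resize(im[o[1]:o[1]+95,o[0]:o[0]+(66 if n=="top" else 66)],None,fx=k,fy=k,interpolation=cv2.INTER_CUBIC)
    z=cv2.convertScaleAbs(z,alpha=1.6)
    for a,zz,col in((-.05,.0699,(0,255,0)),(-.0466,.048,(0,0,255)),(-.0575,.048,(255,0,255)),(.02,.049,(255,0,0)),(.0,.049,(255,255,0))):
        q=((proj(n,f(a,zz))[0]-o+.5)*k).astype(int); cv2.circle(z,tuple(int(v) for v in q),4,col,-1)
    ims.append(z)
cv2.imwrite("pics/p3z.png",np.hstack(ims))
E
```

```text
(no output)
```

View pics/p3z.png

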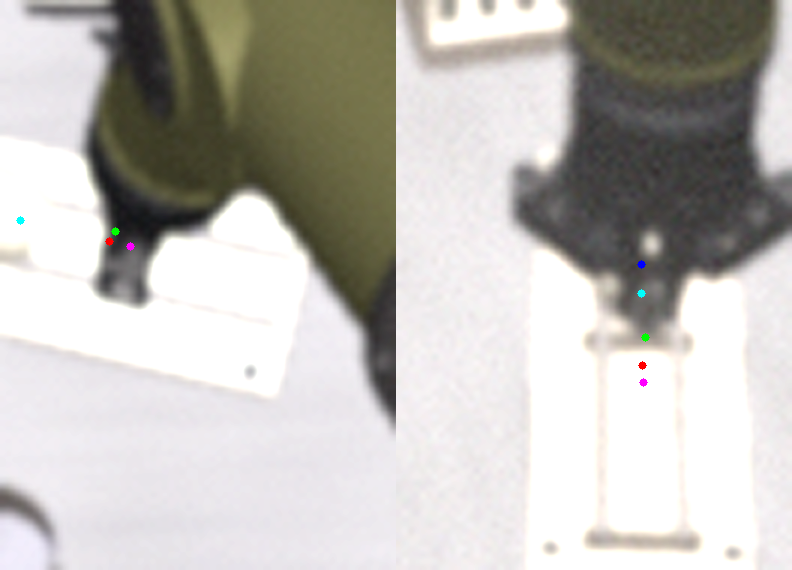

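```bash
python3 - <<'E'
from vis import *
from scipy.optimize import least_squares
P=np.load("cradle.npy");c,s=np.cos(P[2]),np.sin(P[2])
def tri(t,sd):
    r=least_squares(lambda X:np.r_[proj("top",X)[0]-t,proj("side",X)[0]-sd],[.6,0,.05]); X=r.x;d=X[:2]-P[:2]
    print(X.round(4),"s %.4f l %.4f"%(c*d[0]+s*d[1],-s*d[0]+c*d[1]),"res",r.fun.round(1))
tri((255.8,185),(289.3,183.3)); tri((255.8,180),(289.3,183.3)); tri((254,175),(289.3,183.3))
E
python3 - <<'E'
import sys;sys.path.insert(0,'.')
from rob import *
o=env.get_obs(); print(R.from_quat(o["ee_rot"]).as_matrix().round(3), down(W,True,np.radians(9)),o["ee_rot"])
r=env.read_camera("wrist");M=r["world_from_camera"];K=r["K"]
# project tool points in wrist image
Rt=R.from_quat(o["ee_rot"]).as_matrix()
for d in((0,0,0),(0,.022,0),(0,.022,.011),(0,.022,-.011),(.0145,.022,0)):
    X=o["ee_pos"]+Rt@np.array(d); cc=M[:3,:3].T@(X-M[:3,3]); q=K@cc; print(d,(q[:2]/q[2]).round(1))
cv2.imwrite("pics/w4.png",r["img"])
E
```

```text
[ 0.6016 -0.0473  0.0804] s -0.0601 l 0.0147 res [ 0.  -7.5 -6.5  2.2]
[ 0.6081 -0.0477  0.0823] s -0.0587 l 0.0084 res [ 0.  -4.8 -4.1  1.4]
[ 0.6165 -0.0429  0.0784] s -0.0515 l 0.0018 res [ 0.  -2.1 -1.8  0.6]
[[ 0.955  0.047  0.294]
 [-0.298  0.15   0.943]
 [-0.    -0.988  0.157]] [-0.64200886  0.09801733 -0.11476355  0.75169579] [-0.64168785  0.09774171 -0.1145224   0.75204247]
(0, 0, 0) [254.5 236.9]
(0, 0.022, 0) [254.5 221.7]
(0, 0.022, 0.011) [254.5 206.7]
(0, 0.022, -0.011) [254.6 236.1]
(0.0145, 0.022, 0) [275.8 221.7]
```

View pics/w4.png

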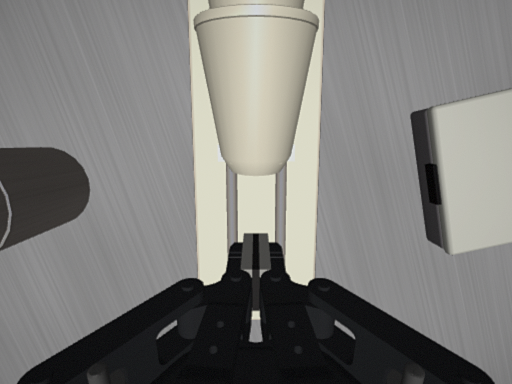

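```bash
python3 - <<'E'
from rob import *
C=(0.4335,-0.2435,-2.915)
r=env.read_camera("wrist");M=r["world_from_camera"];K=r["K"]
print((M[:3,3]-env.get_obs()["ee_pos"]).round(3),M.round(3).tolist())
for uv,zz in(((256,175),.04),((256,175),.055),((256,175),.033),((256,8),.097),((191,150),.012),((323,150),.012)):
    d=M[:3,:3]@np.linalg.solve(K,[*uv,1]);X=M[:3,3]+d*(zz-M[2,3])/d[2]; e=X[:2]-P[:2]
    print(uv,zz,"s %.4f l %.4f"%(np.cos(W)*e[0]+np.sin(W)*e[1],-np.sin(W)*e[0]+np.cos(W)*e[1]))
env.line_to(cr(-.06,0,.13),v=.25)
q=down(C[2],True)
env.move_to([.40,-.12,.06],q);st()
z=.04
for z in (.034,.030,.026,.024,.022,.020,.018,.016,.014):
    env.line_to([.40,-.12,z],v=.06); o=st()
    if o["contact_force"][2]>4: break
snap("tip",("wrist","side"))
E
```

```text
[0.017 0.054 0.166] [[0.955, -0.293, -0.047, 0.636], [-0.297, -0.942, -0.158, 0.013], [0.002, 0.165, -0.986, 0.236], [0.0, 0.0, 0.0, 1.0]]
(256, 175) 0.04 s -0.0142 l -0.0007
(256, 175) 0.055 s -0.0125 l -0.0006
(256, 175) 0.033 s -0.0150 l -0.0007
(256, 8) 0.097 s 0.0674 l -0.0003
(191, 150) 0.012 s 0.0022 l 0.0500
(323, 150) 0.012 s 0.0023 l -0.0531
 t=8.62 [ 0.4004 -0.1197  0.0598] F [ 0.4 -1.1  0.3] w -0.0000 j7 0.99
 t=9.21 [ 0.4001 -0.1197  0.034 ] F [-0.4  1.1 -0.5] w -0.0000 j7 0.93
 t=9.46 [ 0.4  -0.12  0.03] F [0.2 0.5 0.2] w -0.0003 j7 0.92
 t=9.71 [ 0.3999 -0.12    0.0258] F [-1.5 -0.1  0.2] w -0.0001 j7 0.91
 t=9.96 [ 0.4    -0.12    0.0239] F [-0.2 -0.5  0. ] w 0.0003 j7 0.90
 t=10.21 [ 0.3999 -0.12    0.0219] F [ 0.3 -0.1 -0.1] w 0.0004 j7 0.90
 t=10.46 [ 0.3999 -0.12    0.0199] F [-0.   0.2  0.2] w 0.0003 j7 0.89
 t=10.71 [ 0.3999 -0.12    0.0179] F [0.2 0.2 0.1] w 0.0001 j7 0.89
 t=10.96 [ 0.3999 -0.12    0.0159] F [ 0.1 -0.2  0.8] w -0.0001 j7 0.88
 t=11.21 [ 0.4    -0.12    0.0139] F [-0.1 -0.5 -0.9] w -0.0003 j7 0.87
```

```bash
python3 -c "
import cv2,numpy as np
b=cv2.imread('pics/tip_side.png')[170:300,200:370];a=cv2.imread('pics/tip_wrist.png')
cv2.imwrite('pics/tip.png',np.vstack([cv2.resize(b,None,fx=3,fy=3)[:290],cv2.resize(a,None,fx=.75,fy=.75)[:,:510] if 0 else cv2.copyMakeBorder(cv2.resize(a,None,fx=.75,fy=.75),0,0,0,126,0)]))"
```

```text
(no output)
```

View pics/tip.png

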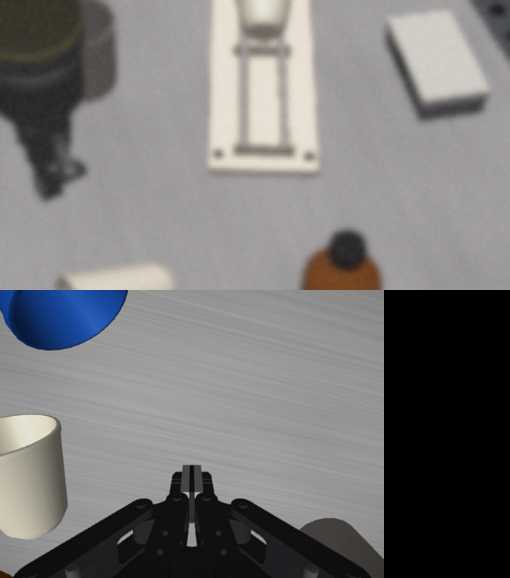

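```bash
python3 - <<'E'
from vis import *
for z in(0,.01,.02,.03,.04,.06): print(z,ray("side",(215.7,235),z).round(3), proj("side",[.4,-.12,z])[0].round(1))
E
python3 - <<'E'
import sys;sys.path.insert(0,'.')
from rob import *
for z in (.010,.006,.002,-.002,-.005,-.008):
    try: env.line_to([.40,-.12,z],v=.06)
    except env.Unreachable as e: print("unr",e); break
    o=st()
    if o["contact_force"][2]>4: break
E
```

```text
0 [ 0.4   -0.102  0.   ] [216.9 240.4]
0.01 [ 0.4   -0.109  0.01 ] [216.6 238.1]
0.02 [ 0.399 -0.117  0.02 ] [216.3 235.7]
0.03 [ 0.398 -0.125  0.03 ] [216.  233.3]
0.04 [ 0.397 -0.133  0.04 ] [215.7 230.9]
0.06 [ 0.396 -0.149  0.06 ] [215.1 226. ]
 t=11.56 [ 0.3998 -0.12    0.0098] F [ 0.2  0.2 -0.4] w -0.0002 j7 0.86
 t=11.81 [ 0.3998 -0.12    0.0058] F [-0.8  0.7 -0.5] w 0.0003 j7 0.85
 t=12.06 [ 0.3998 -0.1199  0.0018] F [0.4 0.8 0.5] w -0.0002 j7 0.84
 t=12.31 [ 0.3998 -0.12   -0.0022] F [ 0.3 -0.6  0.2] w -0.0002 j7 0.83
 t=12.56 [ 0.3999 -0.12   -0.0051] F [ 0.1  0.9 -0.5] w 0.0001 j7 0.82
 t=12.81 [ 0.3999 -0.12   -0.0082] F [ 0.1  0.1 -0.1] w 0.0002 j7 0.81
```

```bash
python3 - <<'E'
import sys;sys.path.insert(0,'.')
from rob import *
for z in (-.010,-.012,-.014,-.016,-.018,-.02):
    env.line_to([.40,-.12,z],v=.06)
    o=st()
    if o["contact_force"][2]>4: break
snap("tip2",("wrist","side","top"))
E
python3 -c "
import cv2,numpy as np
b=cv2.imread('pics/tip2_side.png')[190:270,180:280];a=cv2.imread('pics/tip2_top.png')[180:280,230:350]
cv2.imwrite('pics/tip2.png',np.hstack([cv2.resize(b,(500,400)),cv2.resize(a,(300,400))]))"
```

```text
t=13.06 [ 0.3999 -0.12   -0.0101] F [ 0.2  0.3 -0.1] w -0.0002 j7 0.81
 t=13.31 [ 0.4002 -0.12   -0.0117] F [-0.4  0.3  7.6] w 0.0001 j7 0.80
```

View pics/tip2.png

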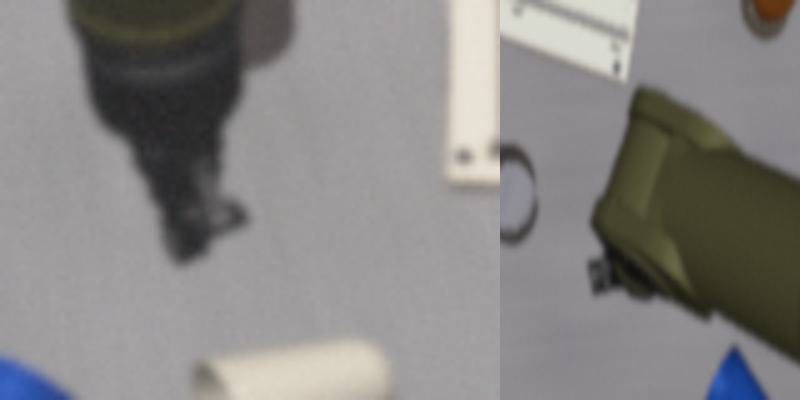

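```bash
cat >> rob.py <<'E'
OFF=.0325
def ap(q): return R.from_quat(q).as_matrix()[:,1]
def mv(p,q): env.move_to(np.array(p)+OFF*ap(q),q)
def ln(p,q,v=.15): env.line_to(np.array(p)+OFF*ap(q),q,v=v)
E
python3 - <<'E'
from rob import *
C=(0.4335,-0.2435,-2.915)
q=down(C[2],True)
env.line_to([.40,-.12,.08],v=.25)
mv([*C[:2],.13],q); env.gripper_to(.085,25); st()
r=env.read_camera("wrist");cv2.imwrite("pics/c1.png",r["img"]);M=r["world_from_camera"];K=r["K"]
from vis import cup_pts
for l in(-.0425,0,.0425):
    X=np.array([C[0]+l*np.cos(C[2]),C[1]+l*np.sin(C[2]),.027+l*.148]);c=M[:3,:3].T@(X-M[:3,3]);u=K@c;print(u[:2]/u[2])
E
```

```text
t=15.34 [ 0.4335 -0.2435  0.0975] F [ 0.3 -0.3  0.3] w 0.0850 j7 1.36
[255.7362713  237.96812927]
[255.7606718  196.60056714]
[255.78941539 147.86993121]
```

View pics/c1.png

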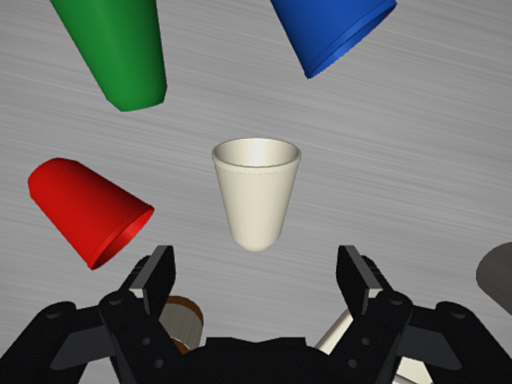

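```bash
python3 - <<'E'
from rob import *
C=(0.4335+.0039,-0.2435+.0009,-2.915)
q=down(C[2],True)
ln([*C[:2],.027],q,v=.2); st()
env.gripper_to(.04,25); st("grip")
ln([*C[:2],.15],q,v=.2); st("lift")
r=env.read_camera("wrist");cv2.imwrite("pics/c2.png",r["img"])
snap("c2",("side",))
E
python3 -c "
import cv2,numpy as np
b=cv2.imread('pics/c2_side.png')[150:310,150:310];a=cv2.imread('pics/c2.png')
cv2.imwrite('pics/c2z.png',np.hstack([cv2.resize(b,(384,384)),a[:,56:456]]))"
```

```text
t=16.06 [ 0.4379 -0.2423 -0.005 ] F [0.9 0.1 1.2] w 0.0851 j7 1.19
grip t=16.45 [ 0.4381 -0.2431 -0.0042] F [-0.8 -0.5  7.1] w 0.0560 j7 1.19
lift t=17.22 [ 0.4366 -0.2429  0.1166] F [ 0.4 -0.8 -1.6] w 0.0556 j7 1.39
```

View pics/c2z.png

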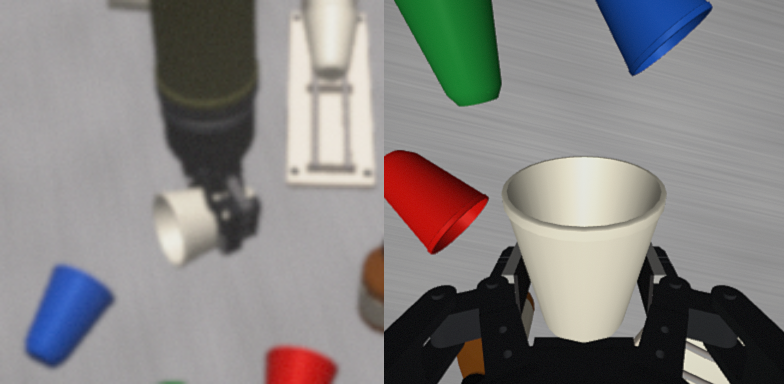

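```bash
python3 - <<'E'
from rob import *
r=env.read_camera("wrist");M=r["world_from_camera"];K=r["K"];o=env.get_obs()
Rt=R.from_quat(o["ee_rot"]).as_matrix()
# rim: left (502-328=174?) use full img cols
for (u,v,d) in((256,190,.119),(256,192,.122)):
    X=M[:3,3]+M[:3,:3]@(np.linalg.solve(K,[u,v,1])*d)
    print("mouth in tool",(Rt.T@(X-o["ee_pos"])).round(4), "cam in tool",(Rt.T@(M[:3,3]-o["ee_pos"])).round(4))
q=down(W,True)
for f in(False,True): print(f,ik(cr(-.07,0,.15)+OFF*ap(q),down(W,f)))
print(Rt.round(2).tolist(), o["joint_pos"].round(2))
E
```

```text
mouth in tool [-0.0001 -0.0422  0.0441] cam in tool [-0.0004 -0.1549  0.0822]
mouth in tool [-0.0001 -0.0396  0.0424] cam in tool [-0.0004 -0.1549  0.0822]
False [ 0.73735632  0.96264647 -1.40322012  1.65592226  0.96741002  1.38475458
  2.03076459]
True [ 0.4320075   0.6412657  -0.62264154  1.65970523  0.43283638  0.98221277
 -0.64415928]
[[-0.22, -0.0, -0.97], [0.97, 0.0, -0.22], [0.0, -1.0, 0.0]] [ 1.22  0.73 -1.28  1.96  0.8   1.1   1.39]
```

```bash
python3 - <<'E'
from rob import *
q=down(W,True); s=-.072
mv(cr(s,0,.14),q); st("above")
ln(cr(s,0,.075),q,v=.2)
ln(cr(s,0,.0575),q,v=.08); o=st("low")
r=env.read_camera("wrist");cv2.imwrite("pics/c3.png",r["img"])
E
```

```text
above t=19.13 [ 0.6117 -0.0635  0.1072] F [ 0.6  0.2 -0.7] w 0.0557 j7 -0.65
low t=19.98 [ 0.6122 -0.063   0.025 ] F [-0.7  0.5 -0.4] w 0.0557 j7 -0.72
```

View pics/c3.png

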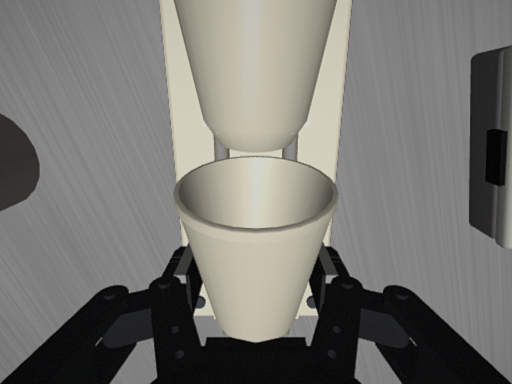

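```bash
python3 - <<'E'
from rob import *
q=down(W,True); s=-.072
for z in(.0555,.054):
    ln(cr(s,0,z),q,v=.06); o=st()
    if o["contact_force"][2]>2.5: break
env.gripper_to(.085); st("open")
ln(cr(s,0,.13),q,v=.25)
r=env.read_camera("wrist");cv2.imwrite("pics/c4.png",r["img"])
env.gripper_to(0.0)
qp=down(W,True,np.radians(9))
mv(cr(-.15,0,.12),qp);st()
r=env.read_camera("wrist");cv2.imwrite("pics/c5.png",r["img"])
cv2.imwrite("pics/c45.png",cv2.resize(np.hstack([cv2.imread("pics/c4.png"),r["img"]]),(800,300)))
E
```

```text
t=20.27 [ 0.6124 -0.0631  0.0244] F [-2.7 -0.2 10.3] w 0.0553 j7 -0.72
open t=20.68 [ 0.612  -0.063   0.0228] F [ 0.6 -0.3 -0.6] w 0.0851 j7 -0.72
 t=22.38 [ 0.5894 -0.1357  0.0872] F [-0.3 -0.   1.3] w 0.0001 j7 -0.42
```

View pics/c45.png

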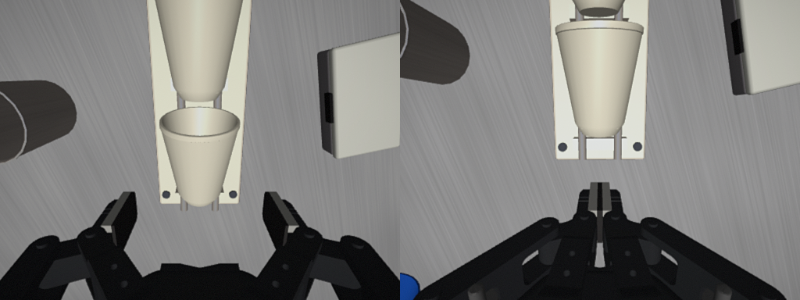

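```bash
python3 - <<'E'
from rob import *
qp=down(W,True,np.radians(9))
ln(cr(-.15,0,.064),qp,v=.2);st()
ln(cr(-.06,0,.064),qp,v=.12);o=st();print(pushF(o))
r=env.read_camera("wrist");a=r["img"]
ln(cr(-.035,0,.064),qp,v=.1);o=st();print(pushF(o))
if pushF(o)>-15:
  for s in np.arange(-.031,-.014,.003):
    ln(cr(s,0,.064),qp,v=.08); o=st("%.3f"%s); print(pushF(o))
    if pushF(o)<-12: break
b=env.read_camera("wrist")["img"]
cv2.imwrite("pics/d1.png",cv2.resize(np.hstack([a,b]),(800,300)))
E
```

```text
t=22.87 [ 0.5908 -0.1307  0.0322] F [0.2 0.2 0.5] w 0.0002 j7 -0.45
 t=23.77 [ 0.6171 -0.0475  0.0319] F [-0.1 -0.9  1. ] w -0.0004 j7 -0.59
-0.8537599419915298
 t=24.22 [ 0.6247 -0.0224  0.0319] F [ 0.1  0.  -0.4] w -0.0002 j7 -0.62
0.05768344361295243
-0.031 t=24.47 [ 0.6258 -0.0191  0.0318] F [ 0.4 -0.2 -0. ] w -0.0001 j7 -0.63
-0.038570272770793126
-0.028 t=24.72 [ 0.6268 -0.0162  0.0319] F [-0.9 -0.  -0.1] w -0.0001 j7 -0.63
-0.2971001510659224
-0.025 t=24.97 [ 0.6277 -0.013   0.0319] F [ 0.4 -1.   0.1] w 0.0001 j7 -0.64
-0.7883014095349729
-0.022 t=25.22 [ 0.6286 -0.0099  0.0319] F [ 0.2  0.2 -0. ] w 0.0002 j7 -0.64
0.2669036811325992
-0.019 t=25.47 [ 0.6292 -0.0088  0.0317] F [-1.5 -5.   1. ] w 0.0001 j7 -0.65
-5.228529478468824
-0.016 t=25.72 [ 0.6296 -0.0083  0.0314] F [-3.6 -9.6  2.8] w -0.0001 j7 -0.65
-10.206633031926131
```

View pics/d1.png

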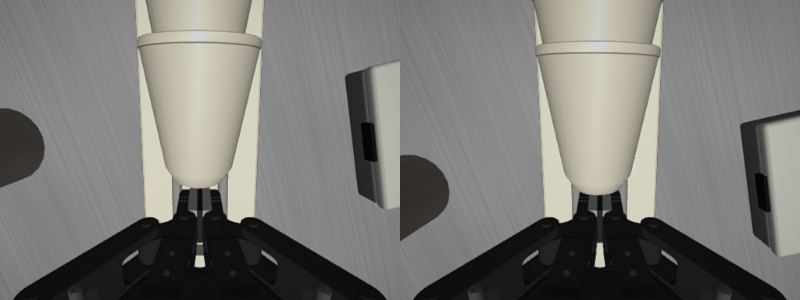

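```bash
python3 - <<'E'
from rob import *
qp=down(W,True,np.radians(9))
ln(cr(-.04,0,.064),qp,v=.15)
ln(cr(-.045,0,.14),qp,v=.25);st()
D=(0.450,0.232,2.66)
q=down(D[2],True)
mv([*D[:2],.15],q); env.gripper_to(.085,25); st()
snap("d2",("side","top"))
r=env.read_camera("wrist");cv2.imwrite("pics/d2.png",r["img"]);M=r["world_from_camera"];K=r["K"]
for l in(-.0425,0,.0425):
    X=np.array([D[0]+l*np.cos(D[2]),D[1]+l*np.sin(D[2]),.027+l*.148]);c=M[:3,:3].T@(X-M[:3,3]);u=K@c;print(u[:2]/u[2],c[2])
b=cv2.imread('pics/d2_side.png')[110:230,230:350]
cv2.imwrite('pics/d2z.png',np.hstack([cv2.resize(b,(384,384)),r["img"][:,56:456]]))
E
```

```text
t=26.53 [ 0.6223 -0.031   0.109 ] F [ 0.  -0.6 -0.9] w 0.0002 j7 -0.57
 t=28.52 [0.45   0.232  0.1175] F [-0.1 -0.5 -0.5] w 0.0847 j7 -0.10
[255.18895451 228.15859676] 0.2783698230805034
[255.18689634 189.05230075] 0.2587822515069901
[255.18450109 143.54120198] 0.2391946799334767
```

View pics/d2z.png

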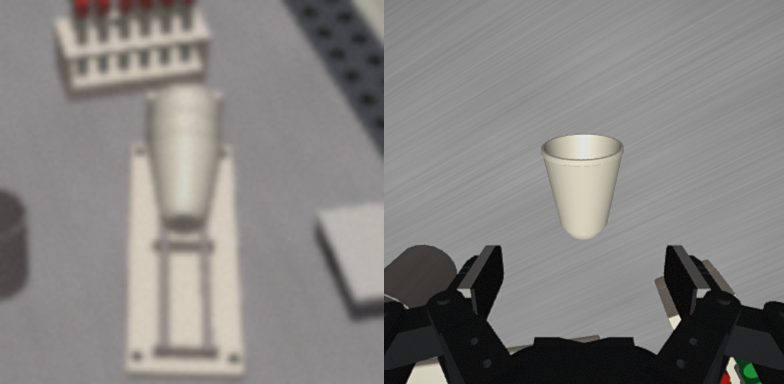

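```bash
python3 - <<'E'
from rob import *
D=(0.450+.0035,0.232-.0018,2.66)
q=down(D[2],True)
ln([*D[:2],.028],q,v=.2); st()
env.gripper_to(.04,25); st("grip")
ln([*D[:2],.15],q,v=.2); st("lift")
a=env.read_camera("wrist")["img"]
q=down(W,True); s=-.075
mv(cr(s,0,.15),q); st("above")
ln(cr(s,0,.075),q,v=.2)
ln(cr(s,0,.0585),q,v=.08); o=st("low")
b=env.read_camera("wrist")["img"]
cv2.imwrite("pics/d3.png",cv2.resize(np.hstack([a,b]),(800,300)))
E
```

```text
t=29.43 [ 0.4536  0.2308 -0.0039] F [-0.5  0.6 -0.9] w 0.0854 j7 -0.29
grip t=29.82 [ 0.4541  0.2306 -0.0032] F [-1.8 -1.2  7.4] w 0.0553 j7 -0.29
lift t=30.58 [0.4533 0.2294 0.1168] F [ 0.1 -0.3 -0.5] w 0.0556 j7 -0.09
above t=31.90 [ 0.6109 -0.0634  0.1174] F [-0.2  1.  -0.5] w 0.0558 j7 -0.64
low t=32.78 [ 0.6112 -0.0658  0.0261] F [-0.1 -0.4 -0. ] w 0.0552 j7 -0.71
```

View pics/d3.png

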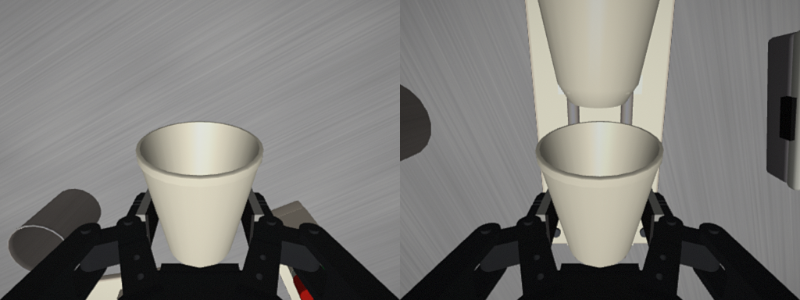

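```bash
python3 - <<'E'
from rob import *
q=down(W,True); s=-.075
for z in(.057,.0555,.054):
    ln(cr(s,0,z),q,v=.06); o=st()
    if o["contact_force"][2]>2.5: break
env.gripper_to(.085); st("open")
ln(cr(s,0,.13),q,v=.25)
a=env.read_camera("wrist")["img"]
env.gripper_to(0.0)
qp=down(W,True,np.radians(9))
mv(cr(-.155,0,.12),qp)
ln(cr(-.155,0,.064),qp,v=.2);st()
ln(cr(-.09,0,.064),qp,v=.12);o=st();print(pushF(o))
ln(cr(-.06,0,.064),qp,v=.1);o=st();print(pushF(o))
if pushF(o)>-15:
  for s in np.arange(-.056,-.034,.003):
    ln(cr(s,0,.064),qp,v=.08); o=st("%.3f"%s); print(pushF(o))
    if pushF(o)<-16: break
b=env.read_camera("wrist")["img"]
cv2.imwrite("pics/e1.png",cv2.resize(np.hstack([a,b]),(800,300)))
E
```

```text
t=33.08 [ 0.6114 -0.0661  0.0254] F [-2.3  0.1  6.9] w 0.0553 j7 -0.72
open t=33.49 [ 0.6111 -0.0659  0.0243] F [ 0.2  0.1 -0.1] w 0.0852 j7 -0.72
 t=35.62 [ 0.5893 -0.1355  0.0323] F [ 0.8 -0.2  0.3] w 0.0003 j7 -0.45
 t=36.31 [ 0.6083 -0.0758  0.0321] F [ 0.2 -1.1  0.2] w -0.0001 j7 -0.54
-0.9991890332836316
 t=36.76 [ 0.6172 -0.0466  0.0319] F [-0.  -0.9 -1.1] w 0.0002 j7 -0.59
-0.8859243588436828
-0.056 t=37.01 [ 0.6184 -0.0431  0.0318] F [-0.3  0.2  0.1] w 0.0001 j7 -0.59
0.0596044698040847
-0.053 t=37.26 [ 0.6193 -0.0402  0.0319] F [-0.1 -0.8 -0.7] w 0.0002 j7 -0.60
-0.7571519004867615
-0.050 t=37.51 [ 0.6202 -0.0368  0.0319] F [-0.2 -1.6  0.8] w 0.0001 j7 -0.60
-1.5995221979151155
-0.047 t=37.76 [ 0.6212 -0.0338  0.0319] F [-0.6 -1.3 -0.4] w 0.0001 j7 -0.61
-1.4486716807036688
-0.044 t=38.01 [ 0.6216 -0.0332  0.0316] F [-1.6 -5.   1.9] w -0.0005 j7 -0.61
-5.249942709696098
-0.041 t=38.26 [ 0.6219 -0.033   0.0314] F [ -3.3 -11.3   4.1] w -0.0001 j7 -0.62
-11.733844486483887
-0.038 t=38.51 [ 0.6221 -0.0328  0.0311] F [ -5.7 -17.5   6. ] w -0.0003 j7 -0.62
-18.43236051419655
```

View pics/e1.png

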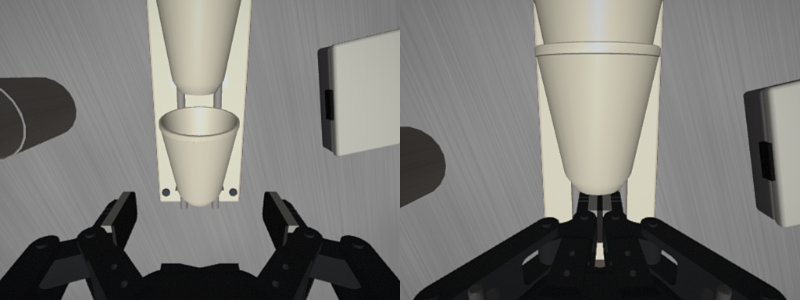

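```bash
python3 - <<'E'
from rob import *
qp=down(W,True,np.radians(9))
def S(o):
    e=o["ee_pos"]-OFF*ap(o["ee_rot"])-cr(0,0,0); return np.cos(W)*e[0]+np.sin(W)*e[1]
o=env.get_obs();print(S(o))
for s in(-.034,-.030):
    ln(cr(s,0,.064),qp,v=.08); o=st("%.3f"%s); print(pushF(o),S(o))
    if pushF(o)<-28: break
ln(cr(-.06,0,.064),qp,v=.1);
ln(cr(-.10,0,.12),qp,v=.25);st()
r=env.read_camera("wrist");cv2.imwrite("pics/f1.png",r["img"])
env.move_to([.40,-.25,.25],down(W,True)); st()
snap("f1",("top","side"))
a=cv2.imread('pics/f1_top.png')[120:220,180:300];b=cv2.imread('pics/f1_side.png')[110:220,235:335]
cv2.imwrite("pics/f1z.png",np.hstack([cv2.resize(a,(430,358),interpolation=2),cv2.resize(b,(325,358),interpolation=2)]))
E
```

```text
-0.04503298884923149
-0.034 t=38.81 [ 0.6225 -0.0327  0.0309] F [ -9.9 -25.4  10.2] w -0.0001 j7 -0.63
-27.15762689310318 -0.04463073329956666
-0.030 t=39.06 [ 0.6227 -0.0326  0.0307] F [-12.3 -33.8  16.4] w 0.0000 j7 -0.63
-35.975399962069254 -0.044317742548879636
 t=39.93 [ 0.6059 -0.084   0.0887] F [ 0.   0.5 -0.8] w -0.0001 j7 -0.50
 t=41.15 [ 0.4007 -0.2493  0.2494] F [ 0.9  0.3 -0.7] w -0.0003 j7 -0.08
```

View pics/f1.png

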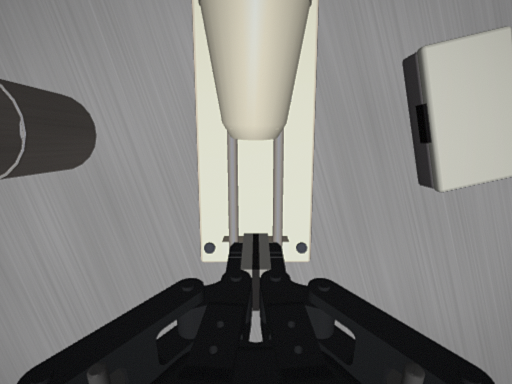

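View pics/f1z.png

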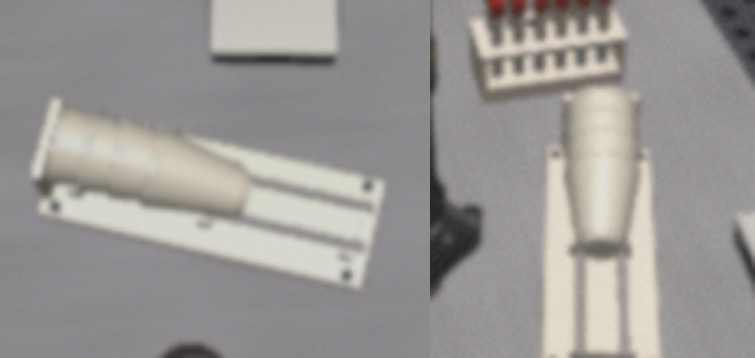

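```bash
python3 - <<'E'
from rob import *
q=down(W,True)
env.move_to(cr(-.03,0,.22),q); st()
r=env.read_camera("wrist");cv2.imwrite("pics/g1.png",r["img"]);M=r["world_from_camera"];K=r["K"]
for s in(.135,):
    for z in(.078,.097):
        c=M[:3,:3].T@(cr(s,0,z)-M[:3,3]);u=K@c;print(s,z,u[:2]/u[2])
for k in range(4):
    s=.135-.027*k-.005; c=M[:3,:3].T@(cr(s,0,.097)-M[:3,3]);u=K@c;print("rim top pred",k,(u[:2]/u[2]).round(1))
c=M[:3,:3].T@(cr(-.034,0,.049)-M[:3,3]);u=K@c;print("foot",(u[:2]/u[2]).round(1))
E
```

```text
t=42.47 [ 0.6244 -0.0246  0.2199] F [ 0.4  0.8 -0.4] w -0.0001 j7 -0.71
0.135 0.078 [253.95037719  -5.31637206]
0.135 0.097 [253.88192472 -12.92669289]
rim top pred 0 [253.9  -5.9]
rim top pred 1 [254.   30.5]
rim top pred 2 [254.1  64.4]
rim top pred 3 [254.2  96.1]
foot [254.5 169.9]
```

View pics/g1.png

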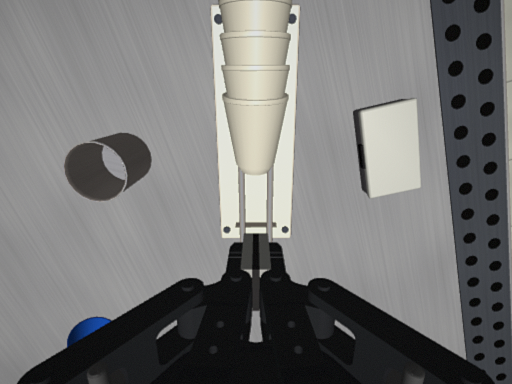

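```bash
python3 -c "
from workcell import env
print(env.close_job())"
```

```text
the job is handed in; nothing more can be done
None
```

The row is back together: both loose cups are in the cradle behind the first two, mouths towards the stop, and all four are pushed home. I handed the job in at about 42.5 s of robot time, with the gripper clear of everything.

**Last checks**
- **Row home:** the final push met firm resistance at up to 36 N, with the last foot about 168.5 mm from the stop against 169 mm nominal.
- **Nesting:** in the last wrist picture the three rear rims were within about 1 pixel of where full nesting puts them. The front rim lay at the picture's edge, so its contact with the stop is inferred from that resistance and the foot position.
- **Bystanders:** nothing touched the beaker, tube rack, bottle or slide box. The beaker and slide box stand upright in the last wrist picture; I made no separate check of positions at the end.

**What disagreed**
- **Fingertip position:** the closed fingertips stand about 10 mm behind the reported TCP, not 22 mm ahead as stated. I found this by touching the bench, and corrected every later move by 32.5 mm.
- **First push:** because of that, my first push on cup_b rode too high and left it short. The later pushes from behind carried it home.
- **Loose-cup positions:** the wrist camera put both loose cups about 4 mm from my first fits, so I shifted the grasps.

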